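Log the dose and open the safety-capped vitamin bottle

TASK

Log today's dose on the reminder unit by pressing its keys fully down one at a time, in this order: the round key, then the square key, then the long bar key. Then grip the safety cap of the vitamin bottle, push it down, twist it anticlockwise while it is down until it comes free, lift it straight up and finish still holding it level in the gripper, about 8 cm above the open bottle. Leave the organizer, tumbler, mug and teaspoon where they are.

Things in the scene. Friction and masses are not known exactly. Their poses are not given: they have to be found in the camera images.
- reminder: white dose reminder unit, fixed to the ledge, 125 (x) x 175 (y) x 34 mm high; origin centre of the underside. A dark display strip runs along its +x side; nearer its -x side three grey keys stand in a row along its own y, 52 mm apart, 20 mm to -x of its centre: round at +y, square in the middle, bar at -y
- key_round (a joint): travel of the round key (34 mm across): 0 up, 0.006 (m) fully down; springs back by itself. Starts to move at 1.2 N, needs 3.6 N for 4 mm, 4.8 N at the bottom. Counts as pressed from 4 mm
- round_top (a point): centre of the top face of the round key (34 mm across), at (-20, +52) mm in the reminder's frame; 42 mm above the ledge when up (8 mm above the casing)
- key_square (a joint): travel of the square key (30 x 30 mm): 0 up, 0.006 (m) fully down; springs back by itself. Starts to move at 1.2 N, needs 3.6 N for 4 mm, 4.8 N at the bottom. Counts as pressed from 4 mm
- square_top (a point): centre of the top face of the square key (30 x 30 mm), at (-20, 0) mm in the reminder's frame; 42 mm above the ledge when up (8 mm above the casing)
- key_bar (a joint): travel of the bar key (54 mm along x, 16 mm along y): 0 up, 0.006 (m) fully down; springs back by itself. Starts to move at 1.2 N, needs 3.6 N for 4 mm, 4.8 N at the bottom. Counts as pressed from 4 mm
- bar_top (a point): centre of the top face of the bar key (54 mm along x, 16 mm along y), at (-20, -52) mm in the reminder's frame; 42 mm above the ledge when up (8 mm above the casing)
- bottle: amber bottle, 56 mm across, clamped in a grey 110 x 110 mm one-handed opening stand fixed to the ledge (jaws 80 mm square, up to 38 mm high); origin centre of the stand's underside, z up. The shoulder slopes from 28 mm radius at 70 mm height to 16 mm at 83 mm; the neck (29 mm across, 39 mm over its flanges) ends at 110 mm
- bottle_mouth (a point): centre of the bottle's mouth, on its axis, 110 mm above the ledge
- cap: round white ribbed push-and-turn cap, 48 mm across, 26 mm high, about 18 g; origin centre of its underside, z up. Starts locked on the bottle, underside 96 mm and top 122 mm above the ledge, its x along the bottle's x. Inner lugs catch under flanges on the neck: unpushed it will not turn. Pushed down and turned anticlockwise (from above) by 55 to 90 degrees, best 70, it lifts straight off
- cap_top (a point): centre of the cap's top face, 26 mm above its origin. Gripped with fingertips no lower than 92 mm above the ledge, they stay clear of the bottle's shoulder even when the cap is pushed down
- press_disc (a joint): travel of the spring disc in the neck under the cap: 0 with the cap locked, grows as the cap is pushed, -0.006 with the cap off. Force on the cap 5.4 N at 0, 8 N at 0.003 (least travel that unlocks), 11 N at 0.006 (m, the bottom); 4 to 5 mm is best, kept down while turning
- organizer: bystander: weekly vitamin organizer with seven lidded compartments, 45 x 210 x 26 mm, loose; origin centre of the underside
- tumbler: bystander: empty glass tumbler, 72 mm across, 100 mm high; origin centre of the underside
- mug: bystander: white ceramic mug, 82 mm across, 90 mm high, handle at its +y; origin centre of the underside
- teaspoon: bystander: steel teaspoon, 140 mm long, lying along its own x
Things that resemble listed ones, but are neither listed nor needed, are in the scene too. Several things have the shape of the cap; the one meant has the colours described above. Of the things shaped like the reminder, the white one is meant.

How it is judged (in metres and radians):
On the way, in this order (a step that is already met when the one before it is completed fails the run):
1. the round key is pressed fully down, alone, with the cap still on (value of joint key_round above 0.004 m and value of joint each of key_square, key_bar below 0.002 m and z of cap in the frame of bottle below 0.1 m), for 0.05 s.
2. then the square key, alone, with the cap still on (value of joint key_square above 0.004 m and value of joint each of key_round, key_bar below 0.002 m and z of cap in the frame of bottle below 0.1 m), for 0.05 s.
3. then the bar key, alone, with the cap still on (value of joint key_bar above 0.004 m and value of joint each of key_round, key_square below 0.002 m and z of cap in the frame of bottle below 0.1 m), for 0.05 s.
4. then the keys are let go and the cap is pushed down at least 2.5 mm on the bottle (value of joint press_disc above 0.0025 m and z of cap in the frame of bottle below 0.0945 m and value of joint each of key_round, key_square, key_bar below 0.002 m), for 0.05 s.
5. then the cap, still on the neck, is turned free (at least 49 degrees) (angle between the x axis of cap and the x axis of bottle, either way round above 0.855 rad and z of cap in the frame of bottle below 0.11 m and horizontal distance between cap and bottle below 0.006 m), for 0.02 s.
At the end, for the whole second after the job is handed in: The cap is held still (below 30 mm/s) in the fingers, its underside 40 to 140 mm above the bottle's mouth, within 35 mm of the bottle's axis, tilted less than 0.3 rad, touching nothing of the bottle; all keys are up again (z of cap in the frame of bottle_mouth between 0.04 and 0.14 m and horizontal distance between cap and bottle_mouth below 0.035 m and angle between cap's own z axis and vertical below 0.3 rad and contact force between cap and the fingers above 1 N and contact force between cap and bottle below 0.05 N and linear speed of cap below 0.03 m/s and value of joint each of key_round, key_square, key_bar below 0.002 m); the arm keeps its last pose, push and grip.
It fails at once if two keys are down at once (value of joint each of key_round, key_square above 0.0025 m or value of joint each of key_round, key_bar above 0.0025 m or value of joint each of key_square, key_bar above 0.0025 m).
It fails at once if the organizer is knocked or shifted by more than 20 mm (distance of organizer from where it was at the start of the episode above 0.02 m).
It fails at once if the tumbler is knocked or shifted by more than 20 mm (distance of tumbler from where it was at the start of the episode above 0.02 m).
It fails at once if the mug is knocked or shifted by more than 20 mm (distance of mug from where it was at the start of the episode above 0.02 m).
It fails at once if the teaspoon is knocked or shifted by more than 20 mm (distance of teaspoon from where it was at the start of the episode above 0.02 m).
It also fails if it takes over 64 s, if anything falls off the work surface, if the arm or the gripper's body presses on something with over 40 N, if the wrist force passes 120 N, or if a joint passes its speed limit or range.

ROBOT

A 7-joint arm with a two-finger parallel gripper is mounted at the origin on the work surface. World frame = base frame: x ahead of the robot, y to its left, z up, the work surface at z = 0. Lengths are in mm, angles in rad, forces in N, time in s.
With the tool pointing down it reaches from about 400 to 850 mm from the base axis. Payload 4.5 kg.
Tool frame: the origin (TCP) lies on the centre line of the jaws, within the pads' length; the fingertips stand bot.finger_overhang ahead of it and the grasp point (between the pads) lies 3 mm ahead of it (bot.finger_overhang is the distance from the TCP to the fingertips, in mm); z points along the fingers, y is the line along which they close (so a half turn about z gives the same grasp; the last joint's range is limited). The gripper opens to 88 mm and grips with 3 to 60 N. Pads are 18 mm wide; open, the fingers measure 123 mm over their backs; the gripper's body (75 mm by 187 mm) begins 45 mm behind the grasp point.
Start: joints at [-1.072, 0.689, -0.195, 1.565, 0.157, 0.902, -0.215], TCP at [280.137, 558.726, 260.743] pointing down, gripper open.
Joint ranges: [-3.01, 3.01], [-0.46, 2.08], [-1.47, 1.51], [0.13, 2.56], [-1, 4.14], [0.04, 2.09], [-2.66, 2.66]. Speed limits (rad/s): [2.57, 2.57, 3.14, 3.14, 3.14, 3.14, 3.14].

INTERFACE

Orientations are given as a unit quaternion [x, y, z, w].
In Python, from plant import bot, imaging, workorder gives the robot as it stands.
- The arm moves only by the shell command python3 -m creep 'ROWS' [OPENING] [FORCE]. ROWS is JSON, a list that holds one entry, the list of rows, each a list of 6 numbers: the shift along the world's x, y, z in units of 100 mm (1.0 is 100 mm), then the turn, a rotation vector about the world's x, y, z in units of 120 degrees (1.0 is 120 degrees). In form: [[[dx, dy, dz, ax, ay, az], ...]]. A call has 1 to 12 rows; each row is the pose to reach, as a shift and turn from the pose commanded when the call began; what a row does not reach only later rows make up. A row lasts 1/8 s, in which the tool goes at most 62.5 mm and 10.7 degrees, less where a joint would pass 70% of its speed; a pose out of reach is approached as far as the arm can. A call with a number of a shift or a turn outside -1 to 1 is refused whole. A call with a gripper value outside its range is refused whole. OPENING is the finger opening in mm, from 0 to 88.1, set as the call begins (- or left out, the last holds). The fingers move at their own pace and stop on an object; FORCE is the grip in N (left out, the last holds). Time passes only in rows, so rows that repeat a pose let the fingers close. It gives the time, the measured TCP pose, the force, the opening and the grip force at its end, in the units of the state.
- bot.state(): the state, without advancing time (a new reading comes with each control period).
- imaging.camera(name): name is "scene" or "top"; returns a dict with "image" (480x640x3 uint8, red, green, blue), "K" (3x3 intrinsics, pixels), "dist" ([k1, k2, p1, p2, k3] as OpenCV has them; the pictures are not rectified), "rvec" (rotation vector, rad) and "tvec" (3), from world to camera coordinates, as OpenCV has them. Camera axes: x right, y down, z forward; pixel columns grow to the right and rows downward; lengths in mm; the calibration is good to about 2 mm. A picture is of the moment at which its call begins. There is no depth.
- workorder.job_done(): hands the job in; it is judged then, once.
Trained networks look in a picture, given as the dict that the camera call returned (one of the last four; its "shot" number tells which), for a name from the list of things; names that differ only in an ending like _2 or _b are one class to them, and where a whole thing is asked for, a point or a joint stands for the part that bears it (a point fixed in the world has none). Each returns a list of dicts, best first, with "conf" (0 to 1); they miss things now and then, are a little off and sometimes report something else, mostly with a low value. They report only what shows in the picture. A call takes as long as a camera call. They do not tell look-alikes from the thing itself.
- imaging.trace(picture, target): "mask" (480x640 bool, what is visible of it) and "xy" ([column, row] in pixels, amid what is visible of it).
The state is a dict: "time_s": time; "q": joint angles; "joint_vel": joint speeds; "tau": joint torques, N m; "ee_pos": TCP position; "orientation": TCP orientation; "wrist_force": force on the tool from outside, world axes, zero at the start; "wrist_torque": the same for the moment, N m; "gripper_width": opening from 0.0 (shut) to 1.0 (fully open); "finger_force": force on a finger pad.
Only numpy, scipy, OpenCV 4.12 (cv2) and the standard library are available. Lean on these libraries where they do the work, as an engineer would, in place of code of your own. Each camera call takes 0.05 s, during which the arm holds its last target. There are 200 camera calls.

## Working session

There is one attempt and no reset: what is moved stays moved. The work goes in short steps, Python scripts to look and compute and a shell command to move; the robot and the scene stay as the last step left them, time stands still between calls to the robot, and variables do not carry over. Pictures are saved under pics/ and viewed, at most 10 in all, crops included, and the job is handed in when it is done.

```bash
mkdir -p pics; cat > h.py <<'E'
import numpy as np, cv2
from plant import bot, imaging, workorder
def ray(c,uv):
    R=cv2.Rodrigues(np.array(c["rvec"],float))[0];t=np.array(c["tvec"],float).ravel()
    n=cv2.undistortPoints(np.array([[uv]],float),np.array(c["K"],float),np.array(c["dist"],float))[0,0]
    return -R.T@t, R.T@np.array([n[0],n[1],1.])
def at(c,uv,z):
    o,d=ray(c,uv); return (o+d*(z-o[2])/d[2])
def proj(c,p):
    return cv2.projectPoints(np.array(p,float).reshape(-1,1,3),np.array(c["rvec"],float),np.array(c["tvec"],float),np.array(c["K"],float),np.array(c["dist"],float))[0][:,0]
E
python3 - <<'E'
from h import *
np.set_printoptions(precision=1,suppress=True)
print(bot.state(), bot.finger_overhang)
for n in("scene","top"):
    c=imaging.camera(n); cv2.imwrite(f"pics/{n}1.png",c["image"][:,:,::-1])
    print(n,ray(c,(320,240)))
    for k in ["reminder","round_top","square_top","bar_top","key_round","bottle","cap","organizer","tumbler","mug","teaspoon"]:
        try:
            for r in imaging.trace(c,k)[:4]: print(k,round(r["conf"],2),np.array(r["xy"]),r["mask"].sum(), c["image"][r["mask"]].mean(0), at(c,r["xy"],0))
        except Exception as e: print(k,e)
E
```

```text
{'time_s': 0.0, 'q': array([-1.1,  0.7, -0.2,  1.6,  0.2,  0.9, -0.2]), 'joint_vel': array([-0., -0., -0., -0., -0.,  0., -0.]), 'tau': array([ -0. , -52.8,  -1.3, -15.3,  -0.1,   0. ,   0. ]), 'ee_pos': array([279.9, 558.1, 259.9]), 'orientation': array([ 0.2,  1. , -0. , -0. ]), 'wrist_force': array([-0. ,  0. ,  0.4]), 'wrist_torque': array([ 0.,  0., -0.]), 'finger_force': 0.0, 'gripper_width': 1.0024258357349511} 22.0
scene (array([1153.1, -433.5, 1029.4]), array([-0.5,  0.4, -0.8]))
reminder 0.95 [370.9 224.3] 2639 [128.  127.3 109.4] [524.4 220.1   0. ]
reminder 0.6 [333.  171.4] 2134 [41. 81. 69.] [294.3 260.7   0. ]
round_top 0.68 [384.6 207.4] 89 [105.9 101.7  94. ] [497.4 293.1   0. ]
round_top 0.59 [342.8 151.2] 72 [87.3 89.  83.1] [237.3 341.8   0. ]
round_top 0.55 [369.9 225.1] 2583 [127.9 127.4 109.5] [525.1 216.    0. ]
bar_top 0.44 [348.7 217.7] 100 [101.8  98.   90.6] [470.1 184.4   0. ]
key_round 0.58 [382.9 207.1] 79 [101.7  97.6  90.8] [493.7 289.8   0. ]
bottle 0.57 [241.8 291.2] 1582 [72.1 60.5 49.8] [ 511.8 -183.7    0. ]
cap 0.94 [238.8 265.1] 404 [155.2 147.
[... 1544 characters left out ...]
.8 189.2] 368 [ 37.8 110.2  49. ] [ 660.  -183.2    0. ]
cap 0.83 [400.2 245.1] 432 [166.9 160.9 148.4] [ 525.5 -197.3    0. ]
organizer 0.81 [303.2 135.9] 1963 [160.2 152.4 137.9] [786.5  40.1   0. ]
tumbler 0.96 [524.2 233.6] 1082 [124.1 120.7 105.3] [ 558.7 -504.2    0. ]
tumbler 0.43 [247.7 252.2] 148 [99.9 98.8 96.7] [502.  166.8   0. ]
tumbler 0.35 [229.  236.1] 3949 [125.8 129.5 116.1] [539.7 213.    0. ]
mug 0.76 [129.9 246.9] 1551 [89.9 85.  77.1] [508.9 457.6   0. ]
teaspoon 0.66 [299.4 137.7] 1943 [160.  152.6 138.6] [781.9  49.3   0. ]
teaspoon 0.58 [444.5 164. ] 568 [130.4 124.1 117.4] [ 724.8 -304.9    0. ]
teaspoon 0.44 [201.  244.7] 181 [103.8 102.4  99.5] [517.8 280.5   0. ]
```

View pics/scene1.png

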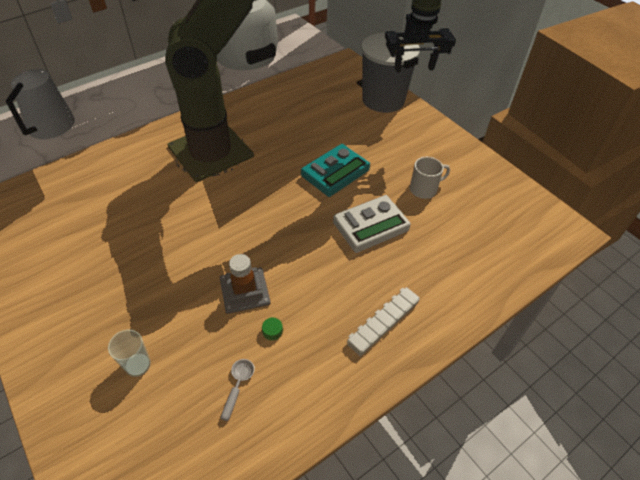

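View pics/top1.png

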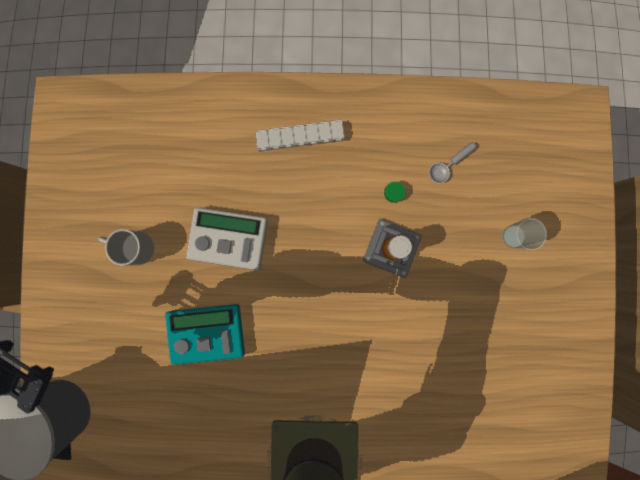

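The scene view shows the white reminder at (371,223), the bottle with its white cap at (240,265), and the teal unit and green cap as decoys. In the top view the reminder is at (227,239), with keys at about (203,243), (225,246) and (247,250). The white cap is at (400,247) on a stand turned by about 20°. Next I'll fit the poses from colour silhouettes in both cameras.

```bash
cat > fit.py <<'E'
from h import *
from scipy.optimize import minimize
np.set_printoptions(precision=2,suppress=True)
C={n:imaging.camera(n) for n in("scene","top")}
def seg(c,uv,r,smax,vmin):
    hsv=cv2.cvtColor(c["image"],cv2.COLOR_RGB2HSV)
    m=((hsv[...,1]<smax)&(hsv[...,2]>vmin)).astype(np.uint8)
    b=np.zeros_like(m);cv2.circle(b,uv,r,1,-1);m&=b
    n,l,s,ce=cv2.connectedComponentsWithStats(m)
    m=(l==1+np.argmax(s[1:,4])).astype(np.uint8)
    return m
def hull(m):
    p=cv2.findNonZero(m);o=np.zeros_like(m);cv2.fillConvexPoly(o,cv2.convexHull(p),1);return o
def sil(c,P):
    h=cv2.convexHull(proj(c,P).astype(np.float32));o=np.zeros((480,640),np.uint8)
    cv2.fillConvexPoly(o,np.round(h*64).astype(np.int32),255,cv2.LINE_AA,6);return o/255.
def fit(M,model,x0):
    f=lambda x:sum(np.abs(sil(C[n],model(x))-M[n]).sum()/M[n].sum() for n in M)
    d=np.array([12,12,.1][:len(x0)]);S=np.vstack([x0]+[np.array(x0)+d*e for e in np.eye(len(x0))])
    r=minimize(f,x0,method="Nelder-Mead",options=dict(initial_simplex=S,xatol=.02,fatol=1e-5));return r.x,r.fun
def T(x,P):
    c,s=np.cos(x[2]),np.sin(x[2]);return P@np.array([[c,s,0],[-s,c,0],[0,0,1]])+[x[0],x[1],0]
B=np.array([[i*62.5,j*87.5,k] for i in(-1,1) for j in(-1,1) for k in(0,34)],float)
Kt=np.array([[-20,52,42],[-20,0,42],[-20,-52,42]],float)
a=np.linspace(0,2*np.pi,60);cy=np.array([[24*np.cos(t),24*np.sin(t),z] for t in a for z in(96,122)])
vis={}
MR={"scene":hull(seg(C["scene"],(371,223),50,70,40)),"top":hull(seg(C["top"],(227,239),52,70,40))}
MC={"scene":hull(seg(C["scene"],(240,264),16,70,110)),"top":hull(seg(C["top"],(400,246),17,70,110))}
for s in (["scene","top"],["scene"],["top"]):
    x,f=fit({n:MR[n] for n in s},lambda x:T(x,B),[525,215,-.1]);print("rem",s,x,f)
    y,g=fit({n:MC[n] for n in s},lambda x:cy+[x[0],x[1],0],[515,-175]);print("cap",s,y,g)
    if len(s)==2:
        k=T(x,Kt);print(k);out=[]
        for n in s:
            c=C[n];im=c["image"][:,:,::-1].copy()
            for m,col in((MR,(255,0,0)),(MC,(255,0,0))):
                cv2.drawContours(im,cv2.findContours(m[n],0,2)[0],-1,(255,0,255),1)
            im=cv2.resize(im,None,fx=3,fy=3)
            for q in proj(c,k): cv2.circle(im,tuple(np.int32(q*3+1)),3,(0,0,255),-1)
            for q in proj(c,cy+[y[0],y[1],0]): cv2.circle(im,tuple(np.int32(q*3+1)),1,(0,255,0),-1)
            u=proj(c,[x[0],x[1],20])[0];v=proj(c,[y[0],y[1],110])[0]
            cr=lambda u:im[int(u[1]*3)-150:int(u[1]*3)+150,int(u[0]*3)-200:int(u[0]*3)+200]
            out.append(np.hstack([cr(u),cr(v)]))
        cv2.imwrite("pics/fit.png",np.vstack(out))
E
python3 fit.py
```

```text
rem ['scene', 'top'] [532.99 215.01  -0.13] 0.17168633583327292
cap ['scene', 'top'] [ 517.26 -177.73] 0.6410512588713281
[[519.65 269.1   42.  ]
 [513.15 217.51  42.  ]
 [506.65 165.92  42.  ]]
rem ['scene'] [527.63 217.45  -0.11] 0.10765296084989179
cap ['scene'] [ 506.8  -174.67] 0.4987056260412662
rem ['top'] [533.63 214.55  -0.13] 0.051498008428101365
cap ['top'] [ 518.02 -176.95] 0.09319024907260201
```

View pics/fit.png

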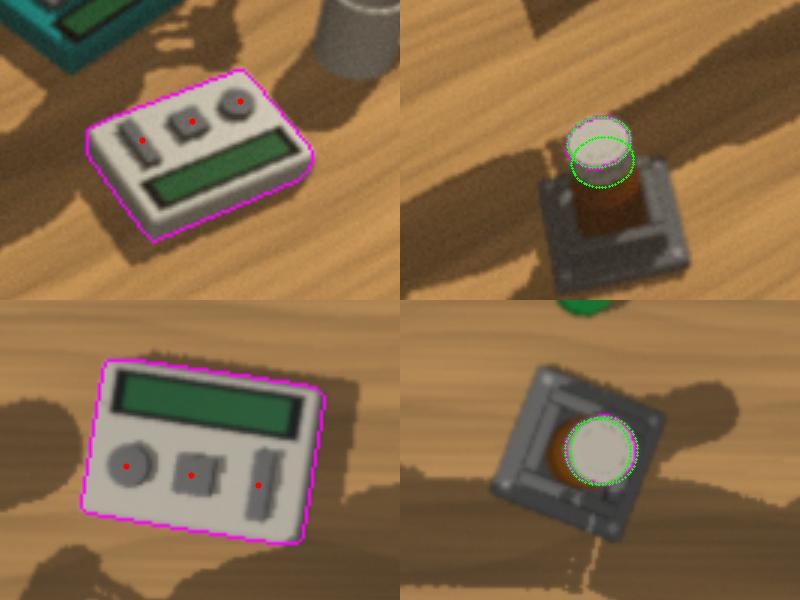

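The reminder fit matches. For the cap I'll refit with only its top face in the scene view, since its side is shaded, and get the tool yaw.

```bash
cat > fit2.py <<'E'
import sys,io,contextlib
with contextlib.redirect_stdout(io.StringIO()):
    from fit import *
from scipy.spatial.transform import Rotation as Ro
disc=cy[cy[:,2]==122]
for n in("scene","top"): print("cap",n,fit({n:MC[n]},lambda x:(disc if n=="scene" else cy)+[x[0],x[1],0],[515,-175]))
for n,uv,r in(("scene",(240,264),16),):
    print(at(C[n],cv2.minAreaRect(cv2.findNonZero(MC[n]))[0],122))
# key centroids: grey dark pixels inside reminder
s=bot.state();R=Ro.from_quat(s["orientation"]).as_matrix();print(R,s["q"])
# triangulate the cap top from both views
a,b=[ray(C[n],cv2.minAreaRect(cv2.findNonZero(MC[n]))[0]) for n in("scene","top")]
A=np.stack([a[1],-b[1]],1);t=np.linalg.lstsq(A,b[0]-a[0],rcond=None)[0];print("tri",a[0]+a[1]*t[0],b[0]+b[1]*t[1])
# stand: low saturation, dark
hsv=cv2.cvtColor(C["top"]["image"],cv2.COLOR_RGB2HSV);m=(hsv[...,1]<60).astype(np.uint8);bb=np.zeros_like(m);cv2.rectangle(bb,(355,210),(425,285),1,-1)
m=cv2.morphologyEx(m&bb,cv2.MORPH_OPEN,np.ones((5,5)));r=cv2.minAreaRect(cv2.findNonZero(m));print("stand",r,at(C["top"],r[0],12))
E
python3 fit2.py
```

```text
cap scene (array([ 516.88, -178.46]), np.float64(0.06914007433038574))
cap top (array([ 518.02, -176.95]), np.float64(0.09319024907260201))
[ 517.14 -178.45  122.  ]
[[-0.89  0.45  0.  ]
 [ 0.45  0.89  0.  ]
 [ 0.    0.   -1.  ]] [-1.07  0.69 -0.19  1.57  0.16  0.9  -0.22]
tri [ 516.4  -178.15  120.96] [ 518.19 -175.24  120.52]
stand ((392.24139404296875, 247.89654541015625), (46.05244445800781, 45.681053161621094), 21.801410675048828) [ 518.15 -176.38   12.  ]
```

```bash
python3 -m creep '[[[0.5,-0.6,0,0,0,0],[1,-1,0,0,0,0],[1,-1,0,0,0,0]]]' 0 20; python3 -m creep '[[[0.5,-0.5,0,0,0,0],[1,-1,0,0,0,0],[1,-1,0,0,0,0]]]'
```

```text
time_s: 1.78
ee_pos: [384.6, 454.4, 260.7]
orientation: [0.234, 0.972, -0.001, 0.002]
wrist_force: [-0.3, 0.3, 0.6]
gripper_width: 0.685
finger_force: 0.0
time_s: 2.15
ee_pos: [483.6, 354.7, 260.6]
orientation: [0.234, 0.972, -0.001, 0.001]
wrist_force: [0.4, 0.6, 0.3]
gripper_width: 0.342
finger_force: 0.0
```

The cap comes out at (517.5, -177.5) with the cues agreeing to about 2 mm. The triangulated top is at 121 mm against 122 expected. Now to the round key.

```bash
python3 -m creep '[[[0.2,-0.5,0,0,0,0],[0.39,-0.92,0,0,0,0],[0.39,-0.92,-0.5,0,0,0],[0.39,-0.92,-1,0,0,0]]]'; python3 -m creep '[[[0,0,-0.4,0,0,0],[0,0,-0.85,0,0,0],[0,0,-0.85,0,0,0],[0,0,-0.85,0,0,0]]]'
```

```text
time_s: 2.65
ee_pos: [519.3, 268.2, 160.4]
orientation: [0.23, 0.973, 0.002, 0.0]
wrist_force: [1.1, 0.8, -0.6]
gripper_width: 0.007
finger_force: 0.0
time_s: 3.15
ee_pos: [519.5, 268.2, 77.1]
orientation: [0.23, 0.973, 0.001, 0.0]
wrist_force: [0.8, 0.4, 0.1]
gripper_width: 0.003
finger_force: 0.0
```

```bash
python3 -m creep '[[[0,0,-0.12,0,0,0],[0,0,-0.16,0,0,0],[0,0,-0.19,0,0,0],[0,0,-0.19,0,0,0],[0,0,-0.19,0,0,0]]]'
```

```text
time_s: 3.78
ee_pos: [520.1, 267.6, 58.4]
orientation: [0.23, 0.973, 0.001, 0.001]
wrist_force: [-0.9, 0.3, 10.9]
gripper_width: 0.007
finger_force: 5.4
```

10.9 N with the tips at 36.4 mm matches a bottomed key, so the round key is down. Now the square key.

```bash
python3 -m creep '[[[0,0,0.2,0,0,0],[0,0,0.3,0,0,0],[-0.065,-0.516,0.3,0,0,0],[-0.065,-0.516,0.25,0,0,0],[-0.065,-0.516,0.08,0,0,0],[-0.065,-0.516,0.03,0,0,0],[-0.065,-0.516,0,0,0,0],[-0.065,-0.516,0,0,0,0],[-0.065,-0.516,0,0,0,0]]]'
```

```text
time_s: 4.9
ee_pos: [512.6, 215.9, 58.2]
orientation: [0.23, 0.973, 0.0, 0.0]
wrist_force: [-2.4, -1.6, 17.7]
gripper_width: 0.003
finger_force: 9.2
```

```bash
python3 -m creep '[[[0,0,0.2,0,0,0],[0,0,0.3,0,0,0],[-0.065,-0.516,0.3,0,0,0],[-0.065,-0.516,0.25,0,0,0],[-0.065,-0.516,0.08,0,0,0],[-0.065,-0.516,0.03,0,0,0],[-0.065,-0.516,0,0,0,0],[-0.065,-0.516,0,0,0,0],[-0.065,-0.516,0,0,0,0]]]'
```

```text
time_s: 6.02
ee_pos: [506.2, 164.8, 58.2]
orientation: [0.229, 0.973, 0.0, 0.001]
wrist_force: [-2.4, -1.8, 19.9]
gripper_width: 0.008
finger_force: 10.1
```

```bash
python3 -m creep '[[[0,0,0.3,0,0,0],[0,0,0.9,0,0,0],[0,-0.5,1,0,0,0],[0,-1,1,0,0,0],[0,-1,1,0,0,0]]]' 85 40; python3 -m creep '[[[0,-0.5,0.3,0,0,-0.08],[0,-1,0.45,0,0,-0.16],[0,-1,0.45,0,0,-0.24],[0,-1,0.45,0,0,-0.32],[0,-1,0.45,0,0,-0.4]]]'; python3 -m creep '[[[0,-0.5,0,0,0,0],[0,-1,0,0,0,0],[0.114,-1,0,0,0,0]]]';  python3 -m creep '[[[0,-0.41,0,0,0,0],[0,-0.41,0,0,0,0],[0,-0.41,0,0,0,0]]]'; python3 -c "
from h import *
s=bot.state();print(s['q'],s['ee_pos'])"
```

```text
time_s: 6.65
ee_pos: [505.6, 59.2, 156.3]
orientation: [0.233, 0.972, -0.002, -0.001]
wrist_force: [0.0, 0.3, 0.2]
gripper_width: 0.548
finger_force: 0.0
time_s: 7.28
ee_pos: [506.5, -34.3, 201.2]
orientation: [0.607, 0.794, 0.0, -0.001]
wrist_force: [0.8, 0.8, 0.2]
gripper_width: 0.962
finger_force: 0.0
time_s: 7.65
ee_pos: [516.9, -139.8, 201.1]
orientation: [0.608, 0.794, -0.001, -0.0]
wrist_force: [0.6, -0.2, 0.1]
gripper_width: 0.965
finger_force: 0.0
time_s: 8.02
ee_pos: [518.2, -174.8, 201.3]
orientation: [0.605, 0.796, 0.001, -0.001]
wrist_force: [-0.6, -0.3, -0.0]
gripper_width: 0.963
finger_force: 0.0
[ 0.303688    0.66847264 -0.10163408  1.8652234   0.1060799   0.61367949
  0.40797535] [ 518.18643648 -174.82324044  201.31560915]
```

q7 is 0.41 and anticlockwise increases it, so there is room for the twist. Descending now, with tips to 95 mm, then gripping.

```bash
python3 -m creep '[[[0,0,-0.4,0,0,0],[0,0,-0.6,0,0,0],[0,0,-0.85,0,0,0],[0,0,-0.85,0,0,0],[0,0,-0.85,0,0,0],[0,0,-0.85,0,0,0]]]'; python3 -m creep '[[[0,0,0,0,0,0],[0,0,0,0,0,0],[0,0,0,0,0,0],[0,0,0,0,0,0],[0,0,0,0,0,0],[0,0,0,0,0,0],[0,0,0,0,0,0],[0,0,0,0,0,0]]]' 30 40
```

```text
time_s: 8.78
ee_pos: [518.3, -177.2, 117.8]
orientation: [0.606, 0.795, 0.001, 0.001]
wrist_force: [0.2, 0.3, -0.2]
gripper_width: 0.964
finger_force: 0.0
time_s: 9.78
ee_pos: [517.8, -177.5, 116.8]
orientation: [0.606, 0.795, 0.0, 0.0]
wrist_force: [0.6, 0.1, -0.4]
gripper_width: 0.54
finger_force: 40.0
```

The opening is 47.5 mm at 40 N with almost no side force, so it's well centred on the cap. Next, the push.

```bash
python3 -m creep '[[[0,0,-0.02,0,0,0],[0,0,-0.04,0,0,0],[0,0,-0.05,0,0,0],[0,0,-0.05,0,0,0],[0,0,-0.05,0,0,0],[0,0,-0.05,0,0,0]]]'
```

```text
time_s: 10.52
ee_pos: [517.8, -177.5, 112.6]
orientation: [0.606, 0.795, 0.0, 0.0]
wrist_force: [-0.5, 0.6, 7.8]
gripper_width: 0.541
finger_force: 40.0
```

7.8 N suggests about 3 mm of travel. I'll push a little more, then twist.

```bash
python3 -m creep '[[[0,0,-0.01,0,0,0],[0,0,-0.015,0,0,0],[0,0,-0.015,0,0,0],[0,0,-0.015,0,0,0]]]' 30 50; python3 -m creep '[[[0,0,0,0,0,0.06],[0,0,0,0,0,0.12],[0,0,0,0,0,0.18],[0,0,0,0,0,0.18]]]'
```

```text
time_s: 11.02
ee_pos: [517.8, -177.5, 111.3]
orientation: [0.606, 0.795, 0.0, 0.001]
wrist_force: [-0.3, 1.1, 11.0]
gripper_width: 0.539
finger_force: 50.0
time_s: 11.52
ee_pos: [518.5, -177.7, 111.4]
orientation: [0.446, 0.895, 0.0, 0.001]
wrist_force: [0.3, 0.5, 10.4]
gripper_width: 0.535
finger_force: 50.0
```

```bash
python3 -c "
from h import *
s=bot.state();print(s['q'],s['wrist_torque'])"; python3 -m creep '[[[0,0,0,0,0,0.06],[0,0,0,0,0,0.12],[0,0,0,0,0,0.18],[0,0,0,0,0,0.24],[0,0,0,0,0,0.3],[0,0,0,0,0,0.36],[0,0,0,0,0,0.41],[0,0,0,0,0,0.41],[0,0,0,0,0,0.41]]]'; python3 -c "
from h import *
s=bot.state();print(s['q'],s['wrist_torque'],s['wrist_force'])"
```

```text
[ 0.34195797  0.81739945 -0.16105772  1.91836001  0.28682687  0.42520671
  0.61548087] [0.05169234 0.0547682  0.02631556]
time_s: 12.65
ee_pos: [518.8, -177.5, 111.5]
orientation: [0.033, 0.999, -0.0, 0.002]
wrist_force: [1.7, 0.8, 9.1]
gripper_width: 0.536
finger_force: 50.0
[ 0.46850949  0.83660865 -0.37691871  1.91116749  0.60106643  0.50391216
  1.17361357] [ 0.12692914 -0.05519867 -0.04075487] [1.65209166 0.7851337  9.14515857]
```

70.8° turned with little torque. I'll lift gently and watch the pull.

```bash
python3 -m creep '[[[0,0,0.05,0,0,0],[0,0,0.1,0,0,0],[0,0,0.13,0,0,0],[0,0,0.16,0,0,0],[0,0,0.16,0,0,0]]]'
```

```text
time_s: 13.28
ee_pos: [517.3, -177.2, 126.2]
orientation: [0.033, 0.999, 0.0, -0.0]
wrist_force: [1.2, 1.5, 0.9]
gripper_width: 0.537
finger_force: 50.0
```

It's free with no resistance. Lifting so the underside is about 80 mm above the mouth, then checking.

```bash
python3 -m creep '[[[0,0,0.15,0,0,0],[0,0,0.35,0,0,0],[0,0,0.55,0,0,0],[0,0,0.75,0,0,0],[0,0,0.83,0,0,0],[0,0,0.83,0,0,0],[0,0,0.83,0,0,0],[0,0,0.83,0,0,0],[0,0,0.83,0,0,0],[0,0,0.83,0,0,0]]]'; python3 -c "
from h import *
o=[]
for n in('scene','top'):
    c=imaging.camera(n);u=np.int32(proj(c,[517,-177,150])[0]);i=c['image'][:,:,::-1][u[1]-75:u[1]+75,u[0]-65:u[0]+65];o.append(cv2.resize(i,None,fx=3,fy=3))
cv2.imwrite('pics/end.png',np.hstack(o))"
```

```text
time_s: 14.52
ee_pos: [517.5, -177.4, 209.0]
orientation: [0.033, 0.999, 0.0, -0.0]
wrist_force: [0.3, 0.3, -0.6]
gripper_width: 0.536
finger_force: 50.0
```

View pics/end.png

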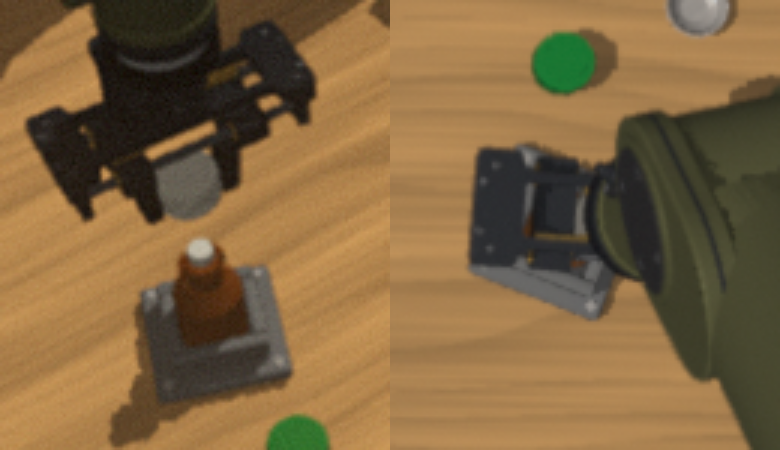

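The scene crop shows the cap level between the fingers at (188,185), and the open bottle with its disc at (200,250). Handing in.

```bash
python3 -c "
from h import *
print(workorder.job_done())"
```

```text
the job is handed in; nothing more can be done
None
```

I pressed the round, square and bar keys in that order, then unlocked the cap and lifted it off; it's held level about 8 cm above the open bottle, and the job is handed in, though no verdict came back.

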